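# Slide the shelf board home into its notches

### The arm

A 7-joint arm with a two-finger parallel gripper is mounted at the origin on the work surface. World frame = base frame: x ahead of the robot, y to its left, z up, the work surface at z = 0. Lengths are in m, angles in rad, forces in N, time in s.
With the tool pointing down it reaches from about 0.4 to 0.875 m from the base axis. Payload 19.3 kg.
Tool frame: the origin (TCP) lies at the very end of the fingers, on their centre line; the grasp point (between the pads) lies 19 mm behind it; z points along the fingers, y is the line along which they close (so a half turn about z gives the same grasp; the last joint's range is limited). The gripper opens to 85 mm and grips with 20 to 120 N. Pads are 22 mm wide; open, the fingers measure 114 mm over their backs; the gripper's body (76 mm by 85 mm) begins 54 mm behind the grasp point. The pads swing forward as they close: fully open they stand 13 mm farther back than shut.
Start: joints at [1.235, 0.521, -0.036, 1.599, 0.021, 1.021, -0.113], TCP at [0.164, -0.603, 0.231] pointing down, gripper open.
Joint ranges: [-2.91, 2.91], [-0.3, 2.13], [-1.5, 1.42], [0.17, 2.43], [-1.26, 4.41], [0.16, 1.93], [-2.52, 2.52]. Speed limits (rad/s): [1.89, 1.89, 2.39, 2.39, 3.01, 3.01, 3.01].

### API

Orientations are given as [roll, pitch, yaw] about the fixed x, y, z axes, in that order (R = Rz(yaw) Ry(pitch) Rx(roll)).
In Python, from workcell import monitor, optics, job_done gives the robot as it stands.
- The arm moves only by the shell command python3 -m handwheel 'ROWS' [FORCE]. ROWS is JSON, a list of rows, each an object of numbers: "dx", "dy", "dz": the shift along the tool's x, y, z in cm; "wx", "wy", "wz": the turn, a rotation vector about the tool's x, y, z in rad; "claw": the opening in per cent of the stroke, from 0 (shut) to 100 (fully open). A call has 1 to 8 rows; each row shifts and turns the commanded pose from where the row before left it, along the tool's axes as they then stand; what a row does not reach is not made up. A row lasts 1/8 s, in which the tool goes at most 62.5 mm and 10.7 degrees, less where a joint would pass 70% of its speed; a pose out of reach is approached as far as the arm can. A call with a gripper value outside its range is refused whole. The fingers move at their own pace and stop on an object; FORCE is the grip in N (left out, the last holds). Time passes only in rows, so rows that do not move let the fingers close. It gives the time, the measured TCP pose, the force, the opening and the grip force at its end, in the units of the state.
- monitor.observe(): the state, without advancing time (a new reading comes with each control period).
- optics.grab_frame(name): name is "scene" or "top" or "wrist"; returns a dict with "frame" (400x640x3 uint8, blue, green, red), "fovy" (degrees; the focal length in pixels is half the picture's height over the tangent of half this angle, whatever the lens; pixels are square), "cx", "cy" (the principal point, pixels), "R" (3x3) and "t" (3): a world point X has camera coordinates R X + t. Camera axes: x right, y down, z forward; pixel columns grow to the right and rows downward; lengths in m; the calibration is good to about 2 mm. A picture is of the moment at which its call begins. There is no depth.
- job_done(): hands the job in; it is judged then, once.
Trained networks look in the newest picture that a camera, given by its name, has taken for a name from the list of things; names that differ only in an ending like _2 or _b are one class to them, and where a whole thing is asked for, a point or a joint stands for the part that bears it (a point fixed in the world has none). Each returns a list of dicts, best first, with "p" (0 to 1); they miss things now and then, are a little off and sometimes report something else, mostly with a low value. They report only what shows in the picture. A call takes as long as a camera call. They do not tell look-alikes from the thing itself.
- optics.masks_of(name, camera): "region" (400x640 bool, what is visible of it) and "rect" ([left, top, width, height] in pixels, round what is visible of it).
The state is a dict: "clock": time; "qpos": joint angles; "qd": joint speeds; "joint_efforts": joint torques, N m; "position": TCP position; "tool_rot": TCP orientation; "force": force on the tool from outside, world axes, zero at the start; "moment": the same for the moment, N m; "grip_width": finger opening in m; "finger_force": force on a finger pad.
Only numpy, scipy, OpenCV 4.12 (cv2) and the standard library are available. Lean on these libraries where they do the work, as an engineer would, in place of code of your own. Each camera call takes 0.05 s, during which the arm holds its last target. There are 200 camera calls.

### The job

The plywood shelf board lies only part-way along the rails of its low yellow stand. With the fingertips, gently push it along the rails, from behind, towards the red marks until you feel it drop into its locating notches and it sits level, down on the rails, then move clear. Only push it: never lift it off its rails, do not force it once it has dropped, and leave the can, the jar and the tool case beside it where they are.

Things in the scene. Friction and masses are not known exactly. Their poses are not given: they have to be found in the camera images.
- stand: low steel stand fixed to the table, 290 (x) x 200 (y) x 66 mm high, two yellow rails along its x. Origin: on the table, z up, below where the board's middle belongs; x points the way to push, to the red marks. Spans x -190 to +100 mm. Outside the rails are side guards, top at 66 mm, inner faces at y = +-92 mm. Red marks on the guards at x = 75 mm show where the seated board's front edge comes
- rail_gap (a point): point midway between the rails at rail-top height (50 mm above the table), at the stand's x = 0, y = 0. Rails are 24 mm wide, centred at y = +-80 mm; the 136 mm between them is open down to a floor plate 4 mm above the table (a cross bar 24 mm high only at x = 88 to 100 mm), so fingers fit there behind the board
- notch (a point): centre of the mouth of the front left notch, at the stand's x = +55, y = +80, z = 50 mm. Each rail has two such notches, at x = -55 and +55 mm, 20 mm long and 12 mm deep
- board: loose plywood board, 150 (x) x 180 (y) x 12 mm, 0.25 to 0.5 kg; below it two dark cross battens at x = -55 and +55 mm, 14 mm long in x, 8 mm deep. Origin: under its middle at the battens' undersides; axes as the stand's. Starts with battens on the rail tops (origin 50 mm above the table), 35 to 85 mm short in x; seated, the origin is over the stand's, 42 mm above the table, with play of 3 mm in x, 2 in y
- push_edge (a point): middle of the board's back (-x) edge, a face 12 mm high, half-way up the plywood: push here. 64 mm above the table at the start, 56 seated. It takes about 1 to 6 N to slide; when the board has dropped 8 mm into the notches their ends stop it. A finger still pressing can hold the back end up by friction until it is withdrawn
- can: green can standing on the table beside the stand, 56 mm across, 100 mm high; origin at the centre of its underside. To be left alone
- jar: glass jar with red cap standing on the table beside the stand, 56 mm across, 80 mm high; origin at the centre of its underside. To be left alone
- tool_case: closed grey plastic tool case, 160 x 110 x 50 mm high, lying on the table beside the stand; origin at the centre of its underside. To be left alone
Mind the look-alikes: they are no part of the job. There is more than one size of the board; the one meant has the size given above.

How it is judged:
On the way:
1. the fingers push the board on towards the notches while it still rides on top of the rails (contact force between the fingers and board above 0.2 N and x of board in the frame of stand between -0.03 and -0.005 m and z of board in the frame of stand above 0.047 m).
At the end, for the whole second after the job is handed in: the board rests in its notches: origin within 6 mm of the stand's origin along and across the rails, no more than 45 mm above the table (42 when fully down), level within 0.025 rad, square to the rails within 0.04 rad, at rest (x of board in the frame of stand between -0.006 and 0.006 m and y of board in the frame of stand between -0.006 and 0.006 m and z of board in the frame of stand below 0.045 m and angle between board's own z axis and vertical below 0.025 rad and angle between the x axis of board and the x axis of stand, either way round below 0.04 rad and linear speed of board below 0.01 m/s); the robot touches nothing.
It fails at once if the board is lifted off its rails (more than 6 mm) (z of board in the frame of stand above 0.056 m).
It fails at once if the board is tipped up (more than 0.15 rad) (angle between board's own z axis and vertical above 0.15 rad).
It fails at once if the board is pushed or pressed with more than 40 N (contact force between the fingers and board above 40 N).
It fails at once if the can, the jar or the tool case is moved more than 20 mm or tipped (distance of any of can, jar, tool_case from where it was at the start of the episode above 0.02 m or angle between any of can, jar, tool_case's own z axis and vertical above 0.3 rad).
It also fails if it takes over 32 s, if anything falls off the work surface, if the arm or the gripper's body presses on something with over 40 N, if the wrist force passes 120 N, or if a joint passes its speed limit or range.

## Working session

There is one attempt and no reset: what is moved stays moved. The work goes in short steps, Python scripts to look and compute and a shell command to move; the robot and the scene stay as the last step left them, time stands still between calls to the robot, and variables do not carry over. Pictures are saved under pics/ and viewed, at most 10 in all, crops included, and the job is handed in when it is done.

```bash
mkdir -p pics
cat > h.py <<'E'
import numpy as np, cv2
from workcell import monitor, optics, job_done
def grab(n,save=None):
    f=optics.grab_frame(n)
    if save: cv2.imwrite('pics/'+save,f['frame'])
    return f
def ray(f,u,v):
    F=200/np.tan(np.radians(f['fovy'])/2); R=np.array(f['R']); t=np.array(f['t'])
    d=R.T@np.array([(u-f['cx'])/F,(v-f['cy'])/F,1]); return -R.T@t,d
def at(f,u,v,z):
    c,d=ray(f,u,v); return c+d*(z-c[2])/d[2]
def proj(f,X):
    F=200/np.tan(np.radians(f['fovy'])/2); p=np.array(f['R'])@X+np.array(f['t']); return f['cx']+F*p[0]/p[2],f['cy']+F*p[1]/p[2]
E
python3 - <<'E'
from h import *
np.set_printoptions(precision=3,suppress=True)
for c in ['top','scene']:
    f=grab(c,c+'0.png'); print(c,ray(f,320,200))
    for n in ['stand','board','can','jar','tool_case']:
        print(n,[(round(m['p'],2),[int(x) for x in m['rect']]) for m in optics.masks_of(n,c)])
s=monitor.observe(); print(s['clock'],s['position'],s['tool_rot'],s['force'],s['grip_width'])
E
```

```text
top (array([0.472, 0.092, 0.85 ]), array([ 0.147, -0.018, -0.989]))
stand [(0.65, [282, 113, 152, 154])]
board [(0.91, [125, 181, 133, 132]), (0.82, [286, 286, 61, 64]), (0.79, [296, 150, 106, 101]), (0.7, [275, 127, 28, 31])]
can [(0.89, [303, 77, 27, 38]), (0.63, [294, 149, 111, 105])]
jar [(0.92, [276, 128, 26, 33])]
tool_case [(0.73, [301, 77, 28, 39])]
scene (array([1.262, 0.239, 0.714]), array([-0.714, -0.183, -0.676]))
stand [(0.88, [207, 160, 153, 127])]
board [(0.94, [385, 173, 124, 80]), (0.94, [330, 144, 36, 31]), (0.57, [252, 169, 94, 69])]
can [(0.97, [290, 266, 32, 49])]
jar [(0.56, [332, 239, 23, 45])]
tool_case [(0.62, [176, 160, 76, 54]), (0.35, [210, 165, 152, 117])]
0.6 [ 0.164 -0.603  0.231] [-3.142  0.     0.266] [-0.609 -1.059 -0.111] 0.08568170189577348
```

View pics/top0.png

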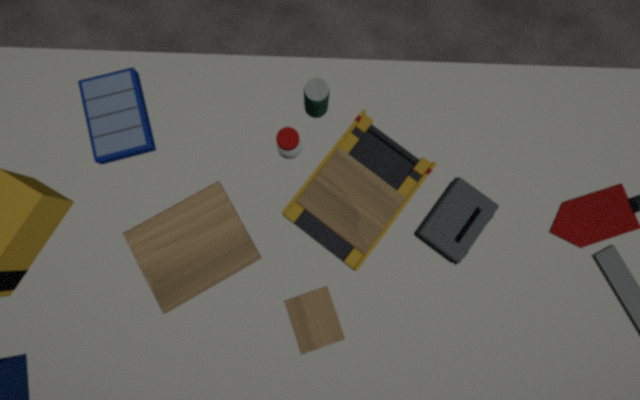

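View pics/scene0.png

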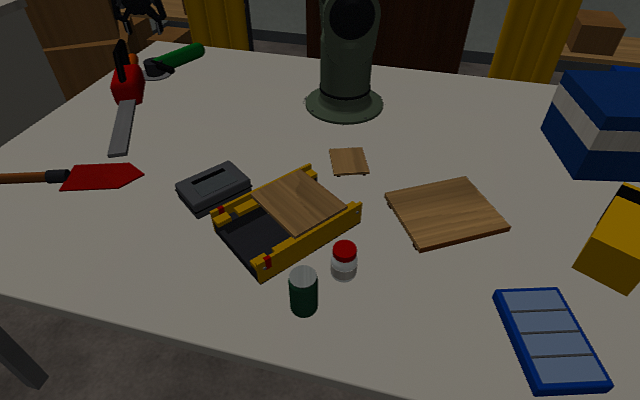

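The top view shows the board on the stand around (350,200). The red marks are at (360,118) and (430,170), the jar at (288,142), the can at (316,97) and the case at (456,220). The large and small boards on the table are look-alikes. I'll zoom in for accurate corners.

Run:
```python
from h import *
np.set_printoptions(precision=3,suppress=True)
im=cv2.imread('pics/top0.png')[105:275,270:445]
im=cv2.convertScaleAbs(im,alpha=1.6,beta=10)
im=cv2.resize(im,None,fx=3.5,fy=3.5,interpolation=cv2.INTER_CUBIC)
cv2.imwrite('pics/crop.png',im)
f=grab('top')
for n,p in dict(BL=(283,211),BR=(357,269),FL=(362,113),FR=(435,163)).items(): print(n,at(f,*p,.066))
```

```text
BL [0.563 0.155 0.066]
BR [ 0.446 -0.002  0.066]
FL [ 0.784 -0.009  0.066]
FR [ 0.676 -0.169  0.066]
```

View pics/crop.png

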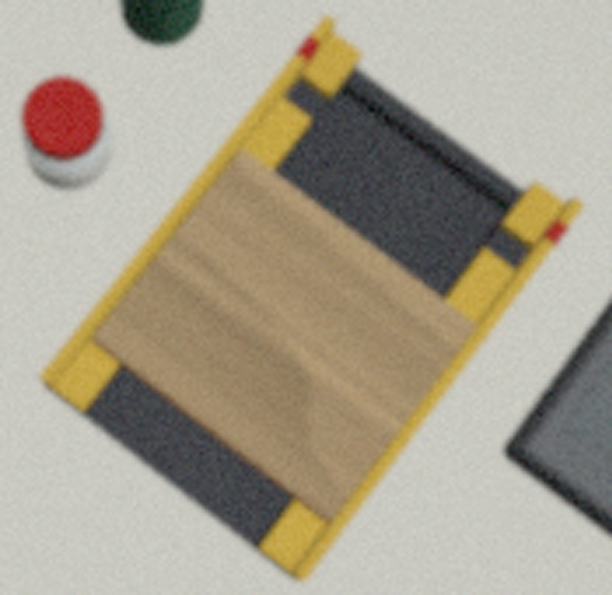

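The crop shows the guard-top corners at about (42,380), (303,580), (330,17) and (582,204). The board corners are at (95,340), (335,520), (243,152) and (475,322). The back slot is clear.

Run:
```python
from h import *
np.set_printoptions(precision=4,suppress=True)
f=grab('top')
c=lambda u,v,z: at(f,270+u/3.5-.4,105+v/3.5-.4,z)[:2]
W=np.array([c(42,380,.066),c(303,580,.066),c(330,17,.066),c(582,204,.066)])
L=np.array([[-.19,.1],[-.19,-.1],[.1,.1],[.1,-.1]])
H,Wc=L-L.mean(0),W-W.mean(0)
th=np.arctan2((H[:,0]*Wc[:,1]-H[:,1]*Wc[:,0]).sum(),(H*Wc).sum())
R=np.array([[np.cos(th),-np.sin(th)],[np.sin(th),np.cos(th)]]); o=W.mean(0)-R@L.mean(0)
print('yaw',th,'origin',o); print('resid',(W-o)@R-L)
B=np.array([c(95,340,.07),c(335,520,.07),c(243,152,.07),c(475,322,.07)])
print('board in stand',(B-o)@R, ((B-o)@R).mean(0))
for p in ([-.16,0],[-.14,0],[-.075,0]): print(p,o+R@p, np.hypot(*(o+R@p)))
for n,(u,v) in dict(jar=(62,117),can=(162,0)).items():
  print(n,(c(u,v,.08 if n=='jar' else .1)-o)@R)
```

```text
yaw -0.6316544630831933 origin [ 0.6537 -0.0332]
resid [[-0.0002 -0.002 ]
 [ 0.0008  0.0021]
 [ 0.0001 -0.0025]
 [-0.0006  0.0024]]
board in stand [[-0.1519  0.0873]
 [-0.1498 -0.0915]
 [-0.0043  0.0874]
 [-0.0023 -0.0879]] [-0.0771 -0.0012]
[-0.16, 0] [0.5245 0.0613] 0.5281197430529747
[-0.14, 0] [0.5407 0.0495] 0.5429508064154956
[-0.075, 0] [0.5931 0.0111] 0.5932513822471487
jar [-0.0573  0.1863]
can [0.0324 0.1791]
```

```bash
python3 -m handwheel '[{"dx":4.28,"dy":-2.11,"claw":60},{"dx":4.28,"dy":-2.11,"claw":60},{"dx":4.28,"dy":-2.11,"claw":60},{"dx":4.28,"dy":-2.11,"claw":60},{"dx":4.28,"dy":-2.11,"claw":60},{"dx":4.28,"dy":-2.11,"claw":60},{"dx":4.28,"dy":-2.11,"claw":60},{"dx":4.28,"dy":-2.11,"claw":60}]'
python3 -m handwheel '[{"dx":2,"dy":-5,"claw":60},{"dx":2,"dy":-5,"claw":60},{"dx":2,"dy":-5,"claw":60},{"dx":2,"dy":-5,"claw":60},{"dx":2,"dy":-5,"claw":60},{"dx":2,"dy":-5,"claw":60},{"dx":2,"dy":-5,"claw":60},{"dx":2,"dy":-5,"claw":60}]'
python3 -m handwheel '[{"wz":-0.17,"claw":60},{"wz":-0.17,"claw":60},{"wz":-0.17,"claw":60},{"wz":-0.17,"claw":60},{"wz":-0.17,"claw":60},{"wz":-0.17,"claw":60},{"wz":-0.17,"claw":60},{"claw":60}]'
```

```text
schema error: expected keys dx, dy, dz, wx, wy, wz, claw
schema error: expected keys dx, dy, dz, wx, wy, wz, claw
schema error: expected keys dx, dy, dz, wx, wy, wz, claw
```

All keys are required in every row.

```bash
python3 -m handwheel '[{"dx":4.28,"dy":-2.11,"dz":0,"wx":0,"wy":0,"wz":0,"claw":60},{"dx":4.28,"dy":-2.11,"dz":0,"wx":0,"wy":0,"wz":0,"claw":60},{"dx":4.28,"dy":-2.11,"dz":0,"wx":0,"wy":0,"wz":0,"claw":60},{"dx":4.28,"dy":-2.11,"dz":0,"wx":0,"wy":0,"wz":0,"claw":60},{"dx":4.28,"dy":-2.11,"dz":0,"wx":0,"wy":0,"wz":0,"claw":60},{"dx":4.28,"dy":-2.11,"dz":0,"wx":0,"wy":0,"wz":0,"claw":60},{"dx":4.28,"dy":-2.11,"dz":0,"wx":0,"wy":0,"wz":0,"claw":60},{"dx":4.28,"dy":-2.11,"dz":0,"wx":0,"wy":0,"wz":0,"claw":60}]'
python3 -m handwheel '[{"dx":2,"dy":-5,"dz":0,"wx":0,"wy":0,"wz":0,"claw":60},{"dx":2,"dy":-5,"dz":0,"wx":0,"wy":0,"wz":0,"claw":60},{"dx":2,"dy":-5,"dz":0,"wx":0,"wy":0,"wz":0,"claw":60},{"dx":2,"dy":-5,"dz":0,"wx":0,"wy":0,"wz":0,"claw":60},{"dx":2,"dy":-5,"dz":0,"wx":0,"wy":0,"wz":0,"claw":60},{"dx":2,"dy":-5,"dz":0,"wx":0,"wy":0,"wz":0,"claw":60},{"dx":2,"dy":-5,"dz":0,"wx":0,"wy":0,"wz":0,"claw":60},{"dx":2,"dy":-5,"dz":0,"wx":0,"wy":0,"wz":0,"claw":60}]'
python3 -m handwheel '[{"dx":0,"dy":0,"dz":0,"wx":0,"wy":0,"wz":-0.17,"claw":60},{"dx":0,"dy":0,"dz":0,"wx":0,"wy":0,"wz":-0.17,"claw":60},{"dx":0,"dy":0,"dz":0,"wx":0,"wy":0,"wz":-0.17,"claw":60},{"dx":0,"dy":0,"dz":0,"wx":0,"wy":0,"wz":-0.17,"claw":60},{"dx":0,"dy":0,"dz":0,"wx":0,"wy":0,"wz":-0.17,"claw":60},{"dx":0,"dy":0,"dz":0,"wx":0,"wy":0,"wz":-0.17,"claw":60},{"dx":0,"dy":0,"dz":0,"wx":0,"wy":0,"wz":-0.17,"claw":60},{"dx":0,"dy":0,"dz":0,"wx":0,"wy":0,"wz":-0.17,"claw":60}]'
```

```text
clock: 1.7
position: [0.4513, -0.3492, 0.2315]
tool_rot: [3.141, -0.0, 0.266]
force: [0.5, -0.1, 0.5]
grip_width: 0.0516
finger_force: 0.0
clock: 2.7
position: [0.4996, 0.0794, 0.2316]
tool_rot: [3.141, -0.001, 0.266]
force: [0.8, -1.2, -0.1]
grip_width: 0.0517
finger_force: 0.0
clock: 3.7
position: [0.4996, 0.0777, 0.2314]
tool_rot: [3.141, 0.0, 1.631]
force: [1.4, -0.3, 0.1]
grip_width: 0.0514
finger_force: 0.0
```

```bash
python3 -m handwheel '[{"dx":0,"dy":0,"dz":0,"wx":0,"wy":0,"wz":-0.17,"claw":60},{"dx":0,"dy":0,"dz":0,"wx":0,"wy":0,"wz":-0.17,"claw":60},{"dx":0,"dy":0,"dz":0,"wx":0,"wy":0,"wz":-0.17,"claw":60},{"dx":0,"dy":0,"dz":0,"wx":0,"wy":0,"wz":-0.17,"claw":60},{"dx":0,"dy":0,"dz":0,"wx":0,"wy":0,"wz":-0.17,"claw":60},{"dx":0,"dy":0,"dz":4,"wx":0,"wy":0,"wz":-0.03,"claw":60},{"dx":0,"dy":0,"dz":4,"wx":0,"wy":0,"wz":0,"claw":60},{"dx":0,"dy":0,"dz":4,"wx":0,"wy":0,"wz":0,"claw":60}]'
cat >> h.py <<'E'
th=-.6317; o=np.array([.6537,-.0332]); R2=np.array([[np.cos(th),-np.sin(th)],[np.sin(th),np.cos(th)]])
def st():
    s=monitor.observe(); p=np.array(s['position']); np.set_printoptions(precision=4,suppress=True)
    print(s['clock'],'stand xy',(p[:2]-o)@R2,'z',p[2],'yaw err',s['tool_rot'][2]-np.pi-th,'F stand',np.array(s['force'])[:2]@R2,s['force'][2])
E
python3 - <<'E'
from h import *
f=grab('wrist','w1.png'); st()
E
```

```text
clock: 4.7
position: [0.4996, 0.0775, 0.1102]
tool_rot: [3.141, 0.0, 2.505]
force: [1.1, -0.2, 0.5]
grip_width: 0.0514
finger_force: 0.0
4.75 stand xy [-0.1912 -0.0033] z 0.10605389016999367 yaw err -0.004192014505560393 F stand [-3.975  -3.2192] -7.621619938429998
```

View pics/w1.png

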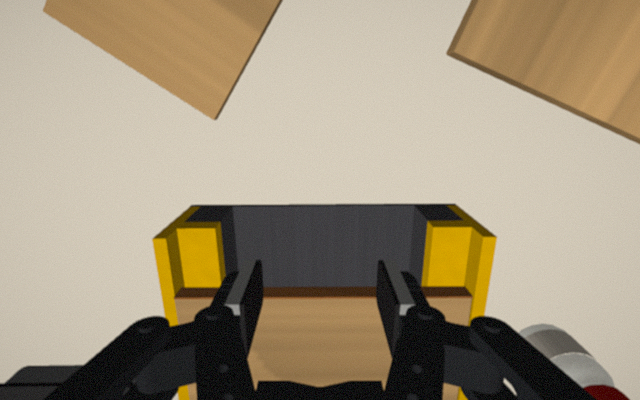

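The wrist view shows the open slot between the rails, with the board's back edge at about row 290 to 298. I'll check that against my estimate.

Run:
```python
from h import *
f=grab('wrist'); st()
for x,y,z in [(-.152,0,.07),(-.152,0,.058),(-.19,.1,.066),(-.19,-.1,.066)]:
    print((x,y,z),proj(f,np.r_[o+R2@[x,y],z]))
for u,v in [(200,290),(325,290),(450,290)]: print((at(f,u,v,.07)[:2]-o)@R2)
```

```text
4.8 stand xy [-0.1911 -0.0029] z 0.1085101663562043 yaw err -0.003765693511696866 F stand [-0.1736  0.0885] 1.1379544559250547
(-0.152, 0, 0.07) (np.float64(324.9431536935938), np.float64(306.19637788738623))
(-0.152, 0, 0.058) (np.float64(324.68705513911885), np.float64(295.12819527247524))
(-0.19, 0.1, 0.066) (np.float64(501.9124221032432), np.float64(243.17236942057025))
(-0.19, -0.1, 0.066) (np.float64(148.41766132662832), np.float64(244.51867078113057))
[-0.1631 -0.0723]
[-0.1628  0.    ]
[-0.1625  0.0723]
```

```bash
python3 -m handwheel '[{"dx":0.5,"dy":0.3,"dz":2,"wx":0,"wy":0,"wz":0,"claw":60},{"dx":0,"dy":0,"dz":2,"wx":0,"wy":0,"wz":0,"claw":60},{"dx":0,"dy":0,"dz":2,"wx":0,"wy":0,"wz":0,"claw":60},{"dx":0,"dy":0,"dz":1.3,"wx":0,"wy":0,"wz":0,"claw":60},{"dx":0,"dy":0,"dz":0,"wx":0,"wy":0,"wz":0,"claw":60}]'
python3 -c "
from h import *
grab('wrist','w2.png');st()"
```

```text
clock: 5.42
position: [0.4974, 0.0831, 0.0386]
tool_rot: [-3.141, -0.0, 2.506]
force: [0.3, -0.4, -0.2]
grip_width: 0.0513
finger_force: 0.0
5.475 stand xy [-0.1947  0.0018] z 0.038976197511450116 yaw err -0.004114492492744204 F stand [-0.3251  0.8085] -0.4091505083798619
```

View pics/w2.png

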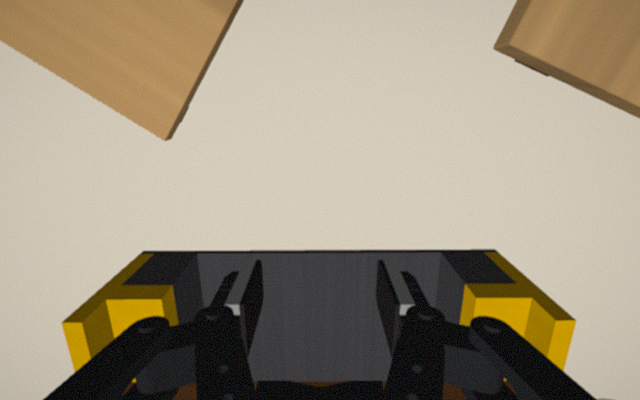

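The fingers are in the slot between the rails, in the centre. Now I'll push slowly (−tool x).

```bash
python3 -m handwheel '[{"dx":-0.6,"dy":-0.05,"dz":0,"wx":0,"wy":0,"wz":0,"claw":60},{"dx":-0.6,"dy":-0.05,"dz":0,"wx":0,"wy":0,"wz":0,"claw":60},{"dx":-0.5,"dy":0,"dz":0,"wx":0,"wy":0,"wz":0,"claw":60},{"dx":-0.4,"dy":0,"dz":0,"wx":0,"wy":0,"wz":0,"claw":60},{"dx":-0.3,"dy":0,"dz":0,"wx":0,"wy":0,"wz":0,"claw":60},{"dx":-0.3,"dy":0,"dz":0,"wx":0,"wy":0,"wz":0,"claw":60},{"dx":-0.3,"dy":0,"dz":0,"wx":0,"wy":0,"wz":0,"claw":60},{"dx":-0.3,"dy":0,"dz":0,"wx":0,"wy":0,"wz":0,"claw":60}]'; python3 -c "
from h import *
st()"
python3 -m handwheel '[{"dx":-0.4,"dy":0,"dz":0,"wx":0,"wy":0,"wz":0,"claw":60},{"dx":-0.4,"dy":0,"dz":0,"wx":0,"wy":0,"wz":0,"claw":60},{"dx":-0.4,"dy":0,"dz":0,"wx":0,"wy":0,"wz":0,"claw":60},{"dx":-0.3,"dy":0,"dz":0,"wx":0,"wy":0,"wz":0,"claw":60}]'; python3 -c "
from h import *
st()"
```

```text
clock: 6.48
position: [0.5232, 0.0627, 0.0383]
tool_rot: [-3.142, -0.0, 2.506]
force: [-2.5, 1.3, 0.5]
grip_width: 0.0513
finger_force: 1.2
6.475 stand xy [-0.1619  0.0004] z 0.038268338095806445 yaw err -0.003950310496745657 F stand [-2.7261 -0.4371] 0.4867912618537275
clock: 6.98
position: [0.5355, 0.0536, 0.0383]
tool_rot: [-3.142, -0.0, 2.506]
force: [-1.6, 1.8, 1.1]
grip_width: 0.0515
finger_force: 1.2
6.975 stand xy [-0.1467  0.0003] z 0.03828140736434665 yaw err -0.004218959955211488 F stand [-2.3915  0.5195] 1.1006017155867596
```

In contact at about 2.5 N. Carrying on.

```bash
python3 -m handwheel '[{"dx":-0.4,"dy":0,"dz":0,"wx":0,"wy":0,"wz":0,"claw":60},{"dx":-0.4,"dy":0,"dz":0,"wx":0,"wy":0,"wz":0,"claw":60},{"dx":-0.4,"dy":0,"dz":0,"wx":0,"wy":0,"wz":0,"claw":60},{"dx":-0.4,"dy":0,"dz":0,"wx":0,"wy":0,"wz":0,"claw":60},{"dx":-0.4,"dy":0,"dz":0,"wx":0,"wy":0,"wz":0,"claw":60},{"dx":-0.4,"dy":0,"dz":0,"wx":0,"wy":0,"wz":0,"claw":60},{"dx":-0.4,"dy":0,"dz":0,"wx":0,"wy":0,"wz":0,"claw":60},{"dx":-0.3,"dy":0,"dz":0,"wx":0,"wy":0,"wz":0,"claw":60}]'; python3 -c "
from h import *
st()
im=cv2.resize(grab('scene')['frame'][150:300,190:380],None,fx=4,fy=4,interpolation=cv2.INTER_CUBIC);cv2.imwrite('pics/s2.png',cv2.convertScaleAbs(im,alpha=1.4))"
```

```text
clock: 7.98
position: [0.5604, 0.0352, 0.0383]
tool_rot: [-3.142, -0.0, 2.506]
force: [-3.2, 1.4, 0.5]
grip_width: 0.0511
finger_force: 1.1
7.975 stand xy [-0.1157  0.0001] z 0.03829142461733395 yaw err -0.004216784790651906 F stand [-3.3613 -0.7811] 0.535643240365807
```

View pics/s2.png

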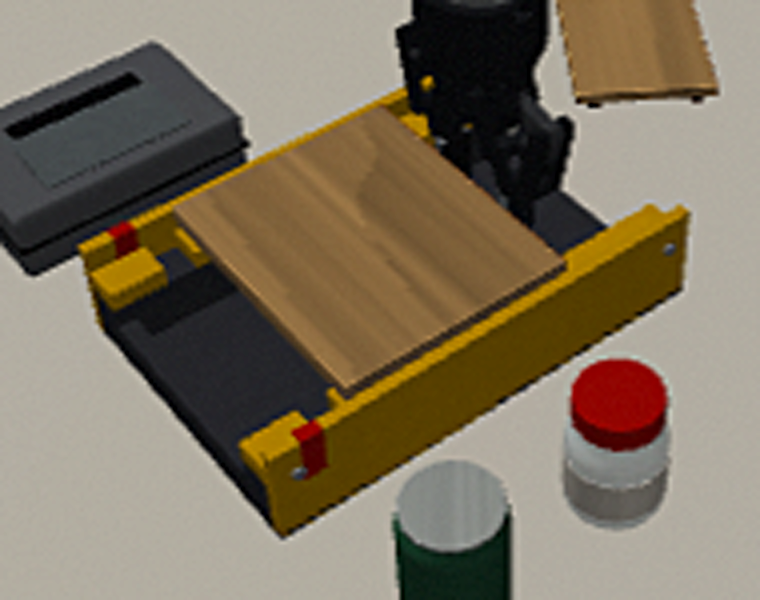

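The board is riding square, with its front edge just short of the notches and roughly 30 mm still to go. Now in finer steps.

```bash
python3 -m handwheel '[{"dx":-0.25,"dy":0,"dz":0,"wx":0,"wy":0,"wz":0,"claw":60},{"dx":-0.25,"dy":0,"dz":0,"wx":0,"wy":0,"wz":0,"claw":60},{"dx":-0.25,"dy":0,"dz":0,"wx":0,"wy":0,"wz":0,"claw":60},{"dx":-0.25,"dy":0,"dz":0,"wx":0,"wy":0,"wz":0,"claw":60},{"dx":-0.25,"dy":0,"dz":0,"wx":0,"wy":0,"wz":0,"claw":60},{"dx":-0.25,"dy":0,"dz":0,"wx":0,"wy":0,"wz":0,"claw":60},{"dx":-0.25,"dy":0,"dz":0,"wx":0,"wy":0,"wz":0,"claw":60}]'; python3 -c "
from h import *
st()"
python3 -m handwheel '[{"dx":-0.2,"dy":0,"dz":0,"wx":0,"wy":0,"wz":0,"claw":60},{"dx":-0.2,"dy":0,"dz":0,"wx":0,"wy":0,"wz":0,"claw":60}]'; python3 -c "
from h import *
st()"
```

```text
clock: 8.9
position: [0.5745, 0.0249, 0.0383]
tool_rot: [-3.142, -0.0, 2.506]
force: [-1.3, 1.5, 0.6]
grip_width: 0.0509
finger_force: 1.1
8.9 stand xy [-0.0983  0.0001] z 0.038287028254414025 yaw err -0.004154190377671063 F stand [-1.9353  0.3817] 0.6327660392207882
clock: 9.15
position: [0.5777, 0.0226, 0.0383]
tool_rot: [3.142, -0.0, 2.506]
force: [-1.4, 2.3, 0.4]
grip_width: 0.0511
finger_force: 1.2
9.15 stand xy [-0.0943  0.0001] z 0.03830125933345983 yaw err -0.004132235961707198 F stand [-2.5046  1.0428] 0.39939821287064575
```

Still sliding. I'll go in 2 mm calls and check the force each time.

```bash
python3 -m handwheel '[{"dx":-0.15,"dy":0,"dz":0,"wx":0,"wy":0,"wz":0,"claw":60},{"dx":-0.15,"dy":0,"dz":0,"wx":0,"wy":0,"wz":0,"claw":60}]'; python3 -c "
from h import *
st()"
python3 -m handwheel '[{"dx":-0.15,"dy":0,"dz":0,"wx":0,"wy":0,"wz":0,"claw":60}]' >/dev/null; python3 -c "
from h import *
st()"
python3 -m handwheel '[{"dx":-0.15,"dy":0,"dz":0,"wx":0,"wy":0,"wz":0,"claw":60}]'>/dev/null; python3 -c "
from h import *
st()"
```

```text
clock: 9.4
position: [0.58, 0.0208, 0.0383]
tool_rot: [3.142, -0.0, 2.506]
force: [-1.6, 1.0, 0.1]
grip_width: 0.0509
finger_force: 1.1
9.4 stand xy [-0.0914  0.0001] z 0.03828580177651374 yaw err -0.004055905294803153 F stand [-1.8704 -0.1406] 0.14713267052183954
9.525 stand xy [-0.0899  0.0001] z 0.038280297020433646 yaw err -0.00405998709306743 F stand [-2.2803 -0.0476] 0.26272631249910317
9.65 stand xy [-0.0882  0.    ] z 0.03830551808925983 yaw err -0.004239314605103739 F stand [-0.905   0.7683] -0.2463416416693753
```

```bash
python3 -m handwheel '[{"dx":-0.1,"dy":0,"dz":0,"wx":0,"wy":0,"wz":0,"claw":60}]' >/dev/null; python3 -c "
from h import *
st()"
python3 -m handwheel '[{"dx":-0.1,"dy":0,"dz":0,"wx":0,"wy":0,"wz":0,"claw":60}]'>/dev/null; python3 -c "
from h import *
st()
im=cv2.resize(grab('scene')['frame'][150:300,190:380],None,fx=4,fy=4,interpolation=cv2.INTER_CUBIC);cv2.imwrite('pics/s3.png',cv2.convertScaleAbs(im,alpha=1.4))"
```

```text
9.775 stand xy [-0.0873  0.0001] z 0.03831398970962714 yaw err -0.004187194220684254 F stand [-2.1653 -0.493 ] 0.8158986611715795
9.9 stand xy [-0.0865  0.0001] z 0.03830163114034961 yaw err -0.003982629456792952 F stand [-2.6028  0.2528] 0.5201788450862952
```

View pics/s3.png

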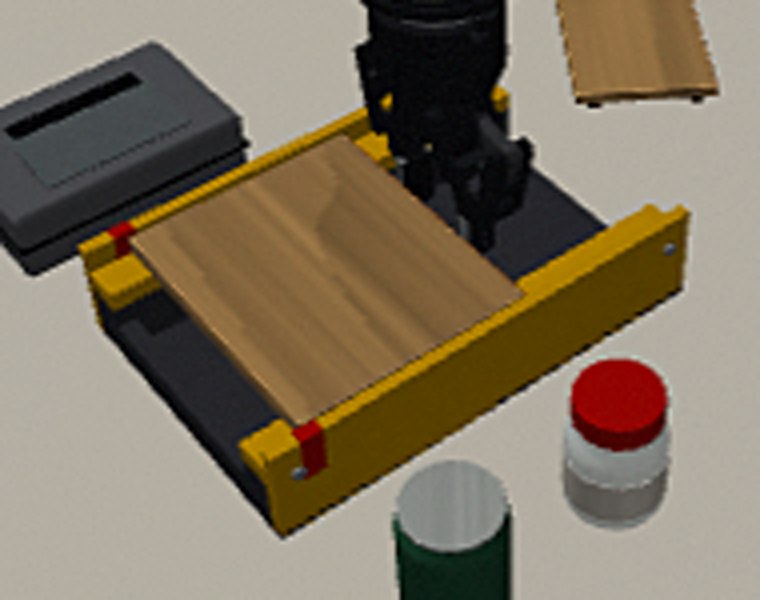

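The front edge is at the red marks (310,420) and seems lower against the guard. I'll press on a little until the stops are felt.

```bash
python3 -m handwheel '[{"dx":-0.1,"dy":0,"dz":0,"wx":0,"wy":0,"wz":0,"claw":60}]' >/dev/null; python3 -c "
from h import *
st()"
python3 -m handwheel '[{"dx":-0.1,"dy":0,"dz":0,"wx":0,"wy":0,"wz":0,"claw":60}]'>/dev/null; python3 -c "
from h import *
st()"
```

```text
10.075 stand xy [-0.0855  0.0001] z 0.038318901342578676 yaw err -0.004005710090058456 F stand [-2.1117  0.015 ] 0.43419242339807584
10.2 stand xy [-0.0844  0.0001] z 0.03830713946673774 yaw err -0.004067777425384889 F stand [-2.6706  0.6403] 0.5067123630088826
```

```bash
python3 -m handwheel '[{"dx":-0.1,"dy":0,"dz":0,"wx":0,"wy":0,"wz":0,"claw":60}]' >/dev/null; python3 -c "
from h import *
st()"
python3 -m handwheel '[{"dx":-0.1,"dy":0,"dz":0,"wx":0,"wy":0,"wz":0,"claw":60}]'>/dev/null; python3 -c "
from h import *
st()"
python3 -m handwheel '[{"dx":-0.1,"dy":0,"dz":0,"wx":0,"wy":0,"wz":0,"claw":60}]'>/dev/null; python3 -c "
from h import *
st()
im=cv2.resize(grab('scene')['frame'][150:300,190:380],None,fx=4,fy=4,interpolation=cv2.INTER_CUBIC);cv2.imwrite('pics/s4.png',cv2.convertScaleAbs(im,alpha=1.4))"
```

```text
10.325 stand xy [-0.0834  0.0001] z 0.038299456800245366 yaw err -0.004119300992982189 F stand [-1.4225  1.179 ] 0.2531029918422728
10.45 stand xy [-0.0827  0.    ] z 0.03828948629683082 yaw err -0.004044485432885714 F stand [-8.9271 -0.5056] 4.297169438287775
10.575 stand xy [-0.0826  0.    ] z 0.03824378707737605 yaw err -0.0035414299376709257 F stand [-13.7416  -2.2086] 8.412896324242064
```

View pics/s4.png

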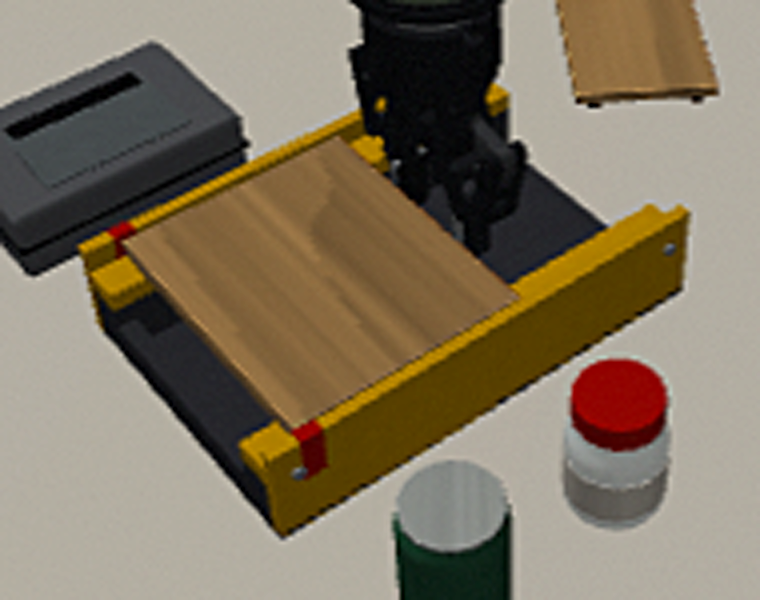

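The stop is felt: the force rose sharply to 14 N and the upward reaction shows the finger holding the back end up. Withdrawing backwards, then up.

```bash
python3 -m handwheel '[{"dx":0.2,"dy":0,"dz":0,"wx":0,"wy":0,"wz":0,"claw":60},{"dx":0.6,"dy":0,"dz":0,"wx":0,"wy":0,"wz":0,"claw":60},{"dx":1.5,"dy":0,"dz":0,"wx":0,"wy":0,"wz":0,"claw":60},{"dx":3,"dy":0,"dz":0,"wx":0,"wy":0,"wz":0,"claw":60},{"dx":4,"dy":0,"dz":0,"wx":0,"wy":0,"wz":0,"claw":60},{"dx":0,"dy":0,"dz":-4,"wx":0,"wy":0,"wz":0,"claw":60},{"dx":0,"dy":0,"dz":-5,"wx":0,"wy":0,"wz":0,"claw":60},{"dx":0,"dy":0,"dz":-5,"wx":0,"wy":0,"wz":0,"claw":60}]'; python3 -c "
from h import *
st()
f=[cv2.resize(g,(740,290),interpolation=cv2.INTER_CUBIC) for g in (grab('top')['frame'][118:263,265:450][:, :], )]
a=grab('scene')['frame'][150:300,190:380]; b=grab('top')['frame'][105:275,270:445]
a=cv2.resize(a,(400,316)); b=cv2.resize(b,(400,389),interpolation=cv2.INTER_CUBIC); a=cv2.copyMakeBorder(a,0,73,0,0,cv2.BORDER_CONSTANT)
cv2.imwrite('pics/e.png',cv2.convertScaleAbs(np.hstack([a,b]),alpha=1.5))"
```

```text
clock: 11.62
position: [0.5122, 0.0706, 0.1797]
tool_rot: [-3.141, -0.0, 2.507]
force: [0.1, -0.1, 0.5]
grip_width: 0.0511
finger_force: 0.0
11.625 stand xy [-0.1755  0.0002] z 0.17969995043520956 yaw err -0.0033618354171286446 F stand [ 0.1461 -0.0012] 0.49558013832675996
```

View pics/e.png

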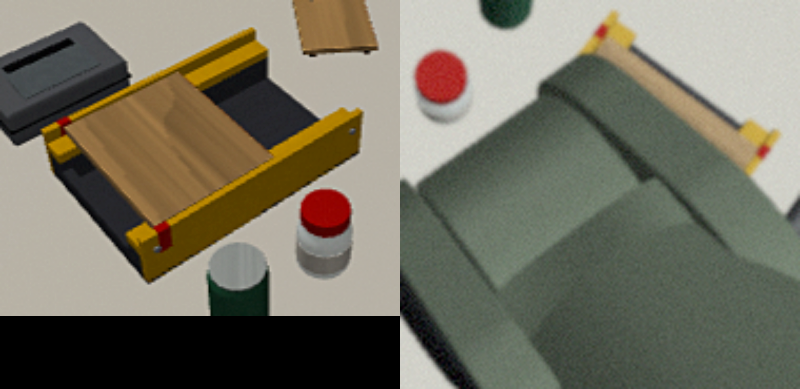

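The board is at the red marks and the robot is clear. I'll check height and level by comparing the corners with their predicted seated positions.

Run:
```python
from h import *
f=grab('scene')
obs=dict(BL=(319.2,225),FL=(263.6,255.5),FR=(221.8,209.4),BR=(275.5,184.7))
for n,(x,y) in dict(BL=(-.075,.09),FL=(.075,.09),FR=(.075,-.09),BR=(-.075,-.09)).items():
    print(n,obs[n],*[np.round(proj(f,np.r_[o+R2@[x,y],z]),1) for z in (.062,.070)])
print('guard marks',[np.round(proj(f,np.r_[o+R2@[.1,y],.066]),1) for y in(.1,-.1)])
im=cv2.resize(f['frame'][175:265,210:330],None,fx=6,fy=6,interpolation=cv2.INTER_CUBIC)
im=cv2.convertScaleAbs(im,alpha=1.5)
for z,c in((.062,(0,255,0)),(.07,(255,0,0))):
    P=np.array([proj(f,np.r_[o+R2@p,z]) for p in([-.075,.09],[.075,.09],[.075,-.09],[-.075,-.09])])
    cv2.polylines(im,[np.int32((P-[210,175]+.5)*6)],True,c,1)
cv2.imwrite('pics/e2.png',im)
```

```text
BL (319.2, 225) [321.2 223.3] [321.2 220.8]
FL (263.6, 255.5) [264.8 256.5] [264.5 254. ]
FR (221.8, 209.4) [221.4 209.4] [220.9 206.9]
BR (275.5, 184.7) [275.1 183. ] [274.9 180.5]
guard marks [array([257. , 264.4]), array([209.3, 210.6])]
```

View pics/e2.png

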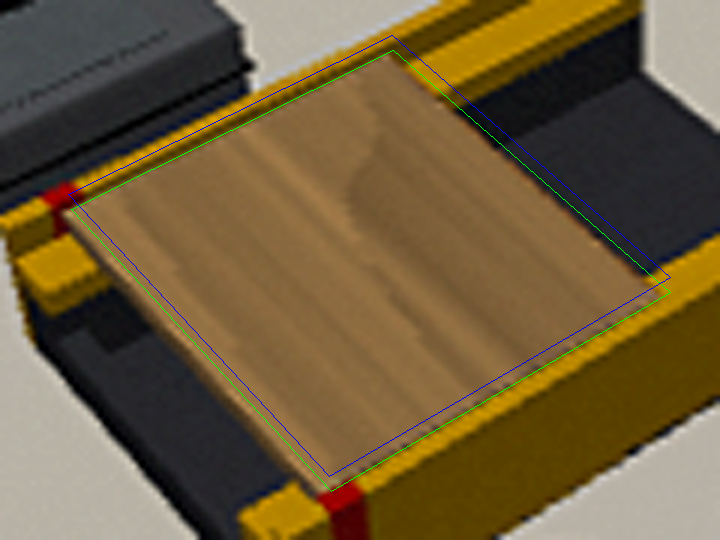

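The board matches the outline of the seated height (62 mm top) at both ends, is about 2 to 3 mm forward (within play), and is level and square. Handing in.

```bash
python3 -c "
from h import *
print(job_done())"
```

```text
the job is handed in; nothing more can be done
None
```

I pushed the board along the rails until it hit its stops, backed the fingers clear and handed the job in; the last picture shows it down in its notches, level and square, about 2–3 mm forward, but no verdict came back.

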